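Push the loose base out of a tart tin

TASK

Take the small fluted tart tin apart for drying: lower it over the narrow spice jar so that the jar pushes the loose base up out of the ring, and leave the ring standing flat on the counter around the jar. Then lift the base off the jar from above and lay it gently flat on the wooden chopping board.

Things in the scene. Friction and masses are not known exactly. Their poses are not given: they have to be found in the camera images.
- ring: Fluted steel ring of the tart tin, on the counter with the base in it: outer diameter 68 mm (70 over the flutes), inner 63 mm, 25 mm high, open on top; at the bottom an inward lip 2.5 mm thick leaves a hole 52 mm across. About 90 g. Origin: centre of its underside; z up. Not the wider smooth one-piece mould (84 mm) nearby.
- base: Loose base of the tart tin: flat aluminium disc, 59 mm across, 8 mm thick, 70 g, lying loose in the ring on its lip (its underside 2.5 mm above the ring's), so it comes out only upwards. Origin: centre of its underside; z is the disc's axis, up.
- jar: Narrow closed spice jar, glass with a flat steel lid, standing loose on the counter: 32 mm across, 55 mm high, about 120 g, flat on top; it passes through the hole in the tin's bottom. Origin: centre of its underside; z up. Not the wider jar nearby (60 mm across, 60 mm high), which does not pass.
- board: Wooden chopping board, fixed on the counter: 220 mm (its x) by 150 mm (its y). Origin: centre of its underside; its top is 18 mm above. An onion 62 mm across, 61 mm high stands on it 60 to 75 mm towards +x; the -x half, around 50 mm from the centre, is clear.
Not all that is in view belongs to the job. Leave any green look-alike of the ring alone. Several things have the shape of the base; the one meant has the colours described above.

How it is judged (in metres and radians):
On the way, in this order (a step that is already met when the one before it is completed fails the run):
1. the ring is down around the jar and the base, pushed up clear of the ring, rests flat on the jar (horizontal distance between ring and jar below 0.014 m and z of base in the frame of ring above 0.025 m and horizontal distance between base and jar below 0.02 m and angle between base's own z axis and vertical below 0.17 rad and contact force between base and jar above 0.1 N), for 0.2 s.
2. the base is lifted off the jar in the gripper's fingers (contact force between the fingers and base above 0.5 N and contact force between base and jar below 0.05 N and z of base in the frame of jar above 0.06 m), for 0.1 s.
At the end, for the whole second after the job is handed in: The base lies at rest, flat (within about 6 degrees) and right way up on top of the board, its centre at least 15 mm inside the board's edges; the ring stands flat on the counter around the jar, which is upright (x of base in the frame of board between -0.095 and 0.095 m and y of base in the frame of board between -0.06 and 0.06 m and z of base in the frame of board between 0.014 and 0.022 m and angle between base's own z axis and vertical below 0.1 rad and linear speed of base below 0.02 m/s and horizontal distance between ring and jar below 0.014 m and height (world z) of ring below 0.008 m and angle between each of ring, jar's own z axis and vertical below 0.12 rad); the robot touches nothing.
It fails at once if the base, out of the ring, falls freely by more than about 3 cm (linear speed of base above 0.8 m/s and distance between base and ring above 0.075 m and contact force between the fingers and base below 0.05 N).
It also fails if it takes over 54 s, if anything falls off the work surface, if the arm or the gripper's body presses on something with over 40 N, if the wrist force passes 120 N, or if a joint passes its speed limit or range.

ROBOT

A 6-joint arm with a two-finger parallel gripper is mounted at the origin on the work surface. World frame = base frame: x ahead of the robot, y to its left, z up, the work surface at z = 0. Lengths are in mm, angles in rad, forces in N, time in s.
With the tool pointing down it reaches from about 275 to 750 mm from the base axis. Payload 10.2 kg.
Tool frame: the origin (TCP) lies between the finger pads; the fingertips stand 14 mm ahead of it and the grasp point (between the pads) lies 5 mm behind it (tip_reach is the distance from the TCP to the fingertips, in mm); z points along the fingers, y is the line along which they close (so a half turn about z gives the same grasp; the last joint's range is limited). The gripper opens to 85 mm and grips with 20 to 120 N. Pads are 22 mm wide; open, the fingers measure 114 mm over their backs; the gripper's body (76 mm by 85 mm) begins 54 mm behind the grasp point. The pads swing forward as they close: fully open they stand 13 mm farther back than shut.
Start: joints at [0.977, 0.313, 1.498, -0, 1.331, -0.223], TCP at [190.253, 489.321, 245.294] pointing down, gripper open.
Joint ranges: [-2.94, 2.94], [-0.97, 2.17], [0.19, 2.56], [-1.23, 4.37], [0.02, 3.11], [-2.88, 2.88]. Speed limits (rad/s): [2.39, 2.39, 3.01, 3.14, 3.14, 3.14].

INTERFACE

Orientations are given as a unit quaternion [w, x, y, z].
In Python, from rig import * gives the robot as it stands.
- The arm moves only by the tool arm_command, never from a script. Its argument "steps" is a list that holds one entry, the list of rows, each a list of 7 numbers: the opening, from 0 (shut) to 1 (fully open), then the shift along the tool's x, y, z each as a share of 0.05 m, from -1 to 1, then the turn, a rotation vector about the tool's x, y, z each as a share of 0.15 rad, from -1 to 1. A call has 1 to 8 rows; each row shifts and turns the commanded pose from where the row before left it, along the tool's axes as they then stand; what a row does not reach is not made up. A row lasts 1/8 s, in which the tool goes at most 62.5 mm and 10.7 degrees, less where a joint would pass 70% of its speed; a pose out of reach is approached as far as the arm can. A call with a number of a shift or a turn outside -1 to 1 is refused whole. A call with a gripper value outside its range is refused whole. The fingers move at their own pace and stop on an object; "squeeze" is the grip in N (left out, the last holds). Time passes only in rows, so rows that do not move let the fingers close. It gives the time, the measured TCP pose, the force, the opening and the grip force at its end, in the units of the state.
- sense(): the state, without advancing time (a new reading comes with each control period).
- capture(name): name is "side" or "top" or "wrist"; returns the picture (480x640x3 uint8, red, green, blue); there is no depth.
- get_calibration(name): a dict with "intrinsics" (3x3 intrinsics, pixels), "rvec" (rotation vector, rad) and "tvec" (3), from world to camera coordinates, as OpenCV has them; the wrist camera has in their place "T_tool_cam" (4x4, takes a point from camera to tool coordinates, whose origin is the TCP and whose axes are the flange's). Camera axes: x right, y down, z forward; pixel columns grow to the right and rows downward; lengths in mm; the calibration is good to about 2 mm. A picture is of the moment at which its call begins: read the wrist's pose just before it. get_calibration takes no time and is no camera call.
- finish_job(): hands the job in; it is judged then, once.
The state is a dict: "time_s": time; "joints": joint angles; "dq": joint speeds; "tau": joint torques, N m; "eef_pos": TCP position; "ee_rot": TCP orientation; "force": force on the tool from outside, world axes, zero at the start; "wrist_torque": the same for the moment, N m; "grip_width": opening from 0.0 (shut) to 1.0 (fully open); "grip_force": force on a finger pad.
Only numpy, scipy, OpenCV 4.12 (cv2) and the standard library are available. Lean on these libraries where they do the work, as an engineer would, in place of code of your own. Each camera call takes 0.05 s, during which the arm holds its last target. There are 200 camera calls.

## Working session

There is one attempt and no reset: what is moved stays moved. The work goes in short steps, Python scripts to look and compute and a tool call to move; the robot and the scene stay as the last step left them, time stands still between calls to the robot, and variables do not carry over. Pictures are saved under pics/ and viewed, at most 13 in all, crops included, and the job is handed in when it is done.

Besides the shell and the picture viewer there is one more tool, called after ">>>" as name(argument=value, ...), one argument or row to a line, values as JSON. arm_command: Moves the arm, as the interface text tells. Its arguments: {"type":"object","properties":{"steps":{"type":"array"},"squeeze":{"type":"number"}},"required":["steps"]}

```bash
mkdir -p pics; ls; cat > h.py <<'E'
from rig import *
import numpy as np, cv2
from scipy.spatial.transform import Rotation as R
def cam(n, s=None):
    c=get_calibration(n); K=np.array(c["intrinsics"],float)
    if n=="wrist":
        s=s or sense(); q=s["ee_rot"]; T=np.eye(4); T[:3,:3]=R.from_quat([q[1],q[2],q[3],q[0]]).as_matrix(); T[:3,3]=s["eef_pos"]
        M=T@np.array(c["T_tool_cam"]); return K,M[:3,:3],M[:3,3]
    Rw=cv2.Rodrigues(np.array(c["rvec"],float))[0]; t=np.array(c["tvec"],float).ravel()
    return K,Rw.T,-Rw.T@t
def ray(c,px,z):
    K,Rm,o=c; d=Rm@np.linalg.inv(K)@np.array([px[0],px[1],1.]); return o+d*(z-o[2])/d[2]
def proj(c,P):
    K,Rm,o=c; p=K@(Rm.T@(np.array(P,float)-o)); return p[:2]/p[2]
def snap(n,f):
    s=sense(); im=capture(n); cv2.imwrite("pics/"+f,im[:,:,::-1]); return s,im
E
python3 - <<'E'
from h import *
s=sense();print({k:np.round(v,3) for k,v in s.items()})
a=snap("top","top0.png");b=snap("side","side0.png")
for n in("top","side","wrist"):
  c=cam(n);print(n,c[0].round(1).tolist(),c[1].round(2).tolist(),c[2].round(1))
E
```

```text
pics
{'time_s': np.float64(0.0), 'joints': array([ 0.977,  0.313,  1.498,  0.   ,  1.331, -0.223]), 'dq': array([ 0.   ,  0.001,  0.   ,  0.003,  0.002, -0.001]), 'tau': array([-1.0000e-03, -4.1226e+01, -2.5975e+01, -0.0000e+00,  4.0000e-03,
        0.0000e+00]), 'eef_pos': array([190.091, 489.111, 244.697]), 'ee_rot': array([-0.   ,  0.184,  0.983, -0.001]), 'force': array([ 0.577, -0.106, -0.345]), 'wrist_torque': array([-0.019,  0.016,  0.034]), 'grip_force': np.float64(0.0), 'grip_width': np.float64(1.001)}
top [[592.2, 0.0, 320.2], [0.0, 592.2, 240.7], [0.0, 0.0, 1.0]] [[-0.03, -1.0, 0.08], [-1.0, 0.03, -0.0], [-0.0, -0.08, -1.0]] [ 485.1   11.8 1222.1]
side [[563.8, 0.0, 325.5], [0.0, 563.8, 240.3], [0.0, 0.0, 1.0]] [[-0.99, -0.09, 0.09], [-0.13, 0.72, -0.68], [-0.01, -0.69, -0.73]] [462.8 817.8 906.8]
wrist [[427.5, 0.0, 318.5], [0.0, 427.5, 239.6], [0.0, 0.0, 1.0]] [[0.36, 0.89, 0.26], [0.93, -0.35, -0.1], [-0.0, 0.28, -0.96]] [123.5 515.  371.9]
```

View pics/top0.png

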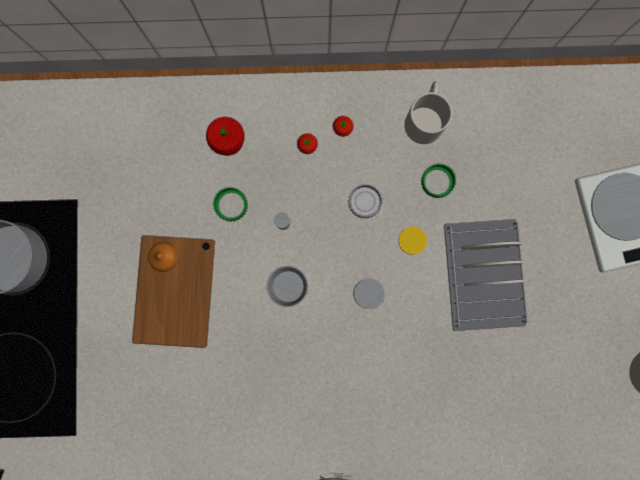

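View pics/side0.png

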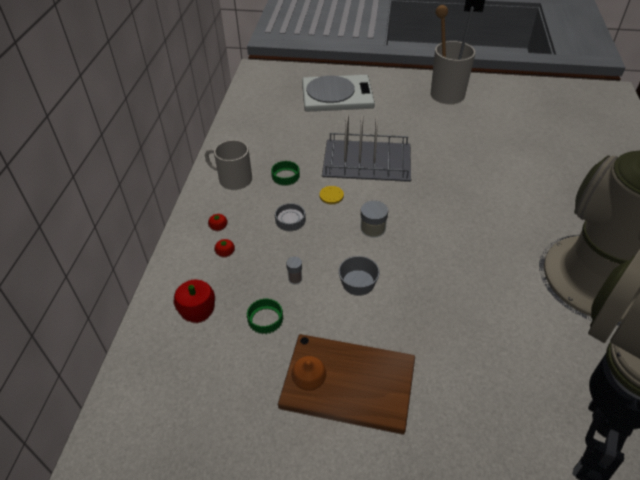

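Top view: the candidates for the tin are the fluted grey ring with a disc in it at (365,201), the smooth mould (287,286), and the green rings (230,204) and (438,181). The yellow disc (412,240) has the base's shape. Jar candidates are the narrow one at (282,221) and the wide one at (369,293). Board corners are about (142,236), (215,239), (207,347) and (133,343), with the onion at (162,257). I choose the ring at (365,201) and the jar at (282,221), and check both in a close crop.

```bash
python3 - <<'E'
from h import *
im=cv2.imread("pics/top0.png"); c=cam("top")
a=cv2.resize(im[165:255,240:420],None,fx=4,fy=4,interpolation=cv2.INTER_CUBIC); cv2.imwrite("pics/crop0.png",a)
for n,p,z in(("ring",(365,201),25),("jar",(282,221),55),("mould",(287,286),25),("wide",(369,293),60),("onion",(162,257),45)): print(n,ray(c,p,z).round(1))
hsv=cv2.cvtColor(im,cv2.COLOR_BGR2HSV)
m=cv2.inRange(hsv,(5,70,40),(20,255,255));m[:,:100]=0;m[:220]=0
ct=max(cv2.findContours(m,0,2)[0],key=cv2.contourArea);r=cv2.minAreaRect(ct);print(r)
b=np.array([ray(c,p,18) for p in cv2.boxPoints(r)]);print(b.round(1),b.mean(0).round(1))
E
```

```text
ring [665.1 -84.4  25. ]
jar [625.3  83.9  55. ]
mould [496.8  78.7  25. ]
wide [478.2 -83.1  60. ]
onion [561.2 324.9  45. ]
((172.99703979492188, 291.0382385253906), (74.54900360107422, 109.29251861572266), 4.398705005645752)
[[392.1 394.2  18. ]
 [611.9 376.7  18. ]
 [595.8 225.1  18. ]
 [376.5 244.9  18. ]] [494.1 310.2  18. ]
```

View pics/crop0.png

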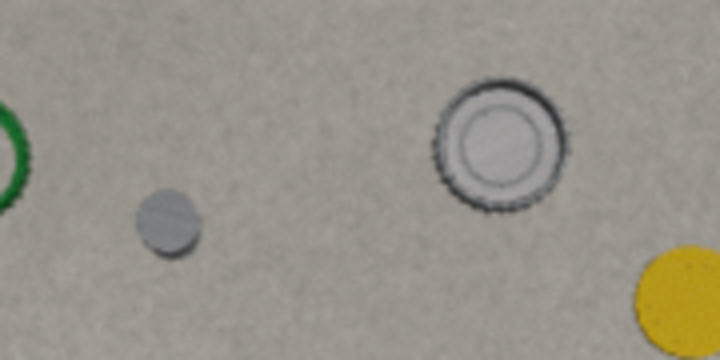

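The crop confirms it: the fluted steel ring with the silver disc is at (365,201) and the narrow steel-lidded jar at (282,220). I move above the tin.

>>> arm_command(
  steps=[
    [[1,-1,-0.557,0.1,0,0,0],[1,-1,-0.557,0.1,0,0,0],[1,-1,-0.557,0.1,0,0,0],[1,-1,-0.557,0.1,0,0,0],[1,-1,-0.557,0.1,0,0,0],[1,-1,-0.557,0.1,0,0,0],[1,-1,-0.557,0.1,0,0,0],[1,-1,-0.557,0.1,0,0,0]],
  ],
)

```text
time_s: 1.1
eef_pos: [483.2, 135.1, 205.0]
ee_rot: [-0.0, 0.184, 0.983, 0.0]
force: [0.7, 1.6, -0.3]
grip_width: 0.997
grip_force: 0.0
```

>>> arm_command(
  steps=[
    [[1,-1,-0.557,0.1,0,0,0],[1,-1,-0.557,0.1,0,0,0],[1,-1,-0.557,0.1,0,0,0],[1,-1,-0.557,0.1,0,0,0],[1,-1,-0.557,0.1,0,0,0],[1,0,0,0,0,0,0],[1,0,0,0,0,0,0]],
  ],
)

```text
time_s: 1.98
eef_pos: [664.5, -83.2, 179.8]
ee_rot: [-0.001, 0.184, 0.983, 0.0]
force: [-0.1, -0.2, 0.3]
grip_width: 1.003
grip_force: 0.0
```

```bash
python3 - <<'E'
from h import *
s,im=snap("wrist","w1.png"); c=cam("wrist",s); print(s["eef_pos"],s["ee_rot"],s["time_s"],s["grip_width"],s["force"])
print(proj(c,(665,-84,25)),proj(c,(625,84,55)))
E
```

```text
[664.5104599  -83.16492032 179.82958754] [-5.72819834e-04  1.84280741e-01  9.82873463e-01  1.88109371e-04] 1.975 1.0034716406461885 [-0.14155409 -0.21785492  0.31056416]
[317.86991359 225.2938239 ] [576.6882246   65.78408273]
```

View pics/w1.png

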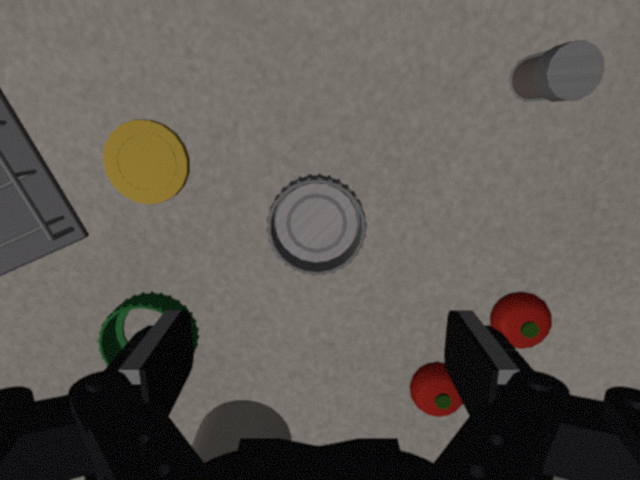

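The tin is centred at about (317,223), with the disc's groove circle at (317,222) and the rim spanning 268–366 by 175–272. The jar lid is at (576,70). The fingers stay clear of the neighbouring things.

```bash
python3 - <<'E'
from h import *
im=cv2.imread("pics/w1.png"); s=sense(); c=cam("wrist",s); g=cv2.cvtColor(im,cv2.COLOR_BGR2GRAY)
def hc(box,p,r0,r1):
    x0,y0,x1,y1=box
    h=cv2.HoughCircles(cv2.GaussianBlur(g[y0:y1,x0:x1],(3,3),0),cv2.HOUGH_GRADIENT_ALT,1,3,param1=100,param2=p,minRadius=r0,maxRadius=r1)
    return [] if h is None else h[0][:5]+[x0,y0,0]
print(hc((250,160,385,290),.6,20,60)); print(hc((500,30,620,110),.4,20,40))
print("base groove",ray(c,(317.5,222.5),10.5),"rim",ray(c,(317,223.5),25),"jar",ray(c,(576,70),55))
ct=cam("top")
print(ray(ct,(365.3,201.2),10.5))
E
```

```text
[[316.         222.          48.29784012]
 [316.         222.          28.00818634]
 [316.         222.          40.47896576]]
[[572.          72.          30.46296501]]
base groove [666.62263379 -84.49068221  10.5       ] rim [663.79298973 -83.72376632  25.        ] jar [626.97940552  83.88327499  55.        ]
[666.84842656 -86.18800665  10.5       ]
```

>>> arm_command(
  steps=[
    [[1,-0.024,-0.02,0.6,0,0,0],[1,0,0,0.8,0,0,0],[1,0,0,0.8,0,0,0],[1,0,0,0.5,0,0,0],[1,0,0,0.3,0,0,0],[1,0,0,0.2,0,0,0],[1,0,0,0.136,0,0,0],[1,0,0,0,0,0,0]],
  ],
)

```text
time_s: 3.02
eef_pos: [665.7, -85.0, 13.7]
ee_rot: [0.0, 0.184, 0.983, -0.0]
force: [0.6, 0.2, 0.3]
grip_width: 1.0
grip_force: 0.0
```

>>> arm_command(
  steps=[
    [[0.5,0,0,0,0,0,0],[0.5,0,0,0,0,0,0],[0.5,0,0,0,0,0,0],[0.5,0,0,0,0,0,0],[0.5,0,0,0,0,0,0],[0.5,0,0,0,0,0,0]],
  ],
  squeeze=35,
)

```text
time_s: 3.78
eef_pos: [666.2, -85.2, 14.7]
ee_rot: [0.001, 0.184, 0.983, -0.0]
force: [-1.5, 0.9, 7.0]
grip_width: 0.784
grip_force: 39.8
```

>>> arm_command(
  steps=[
    [[0.5,0,0,-0.1,0,0,0],[0.5,0,0,-0.3,0,0,0],[0.5,0,0,-0.6,0,0,0],[0.5,0,0,-0.8,0,0,0],[0.5,0,0,-0.4,0,0,0],[0.5,0,0,0,0,0,0],[0.5,0,0,0,0,0,0]],
  ],
)

```text
time_s: 4.65
eef_pos: [665.2, -84.9, 122.5]
ee_rot: [-0.001, 0.184, 0.983, 0.0]
force: [-0.5, -0.6, -1.7]
grip_width: 0.782
grip_force: 39.8
```

```bash
python3 - <<'E'
from h import *
s,im=snap("wrist","w2.png"); c=cam("wrist",s); print(s["eef_pos"],s["ee_rot"],s["time_s"],s["grip_width"],s["force"])
print(proj(c,(626,84,55)),proj(c,s["eef_pos"]))
snap("side","s2.png")
E
```

```text
[665.17442449 -84.88219017 122.53846332] [-8.19493401e-04  1.84336118e-01  9.82862918e-01  9.24449192e-05] 4.65 0.7824883774698711 [-0.45562818 -0.63073823 -1.70007818]
[659.9710638   49.98246828] [319.01224885 338.50891496]
```

View pics/w2.png

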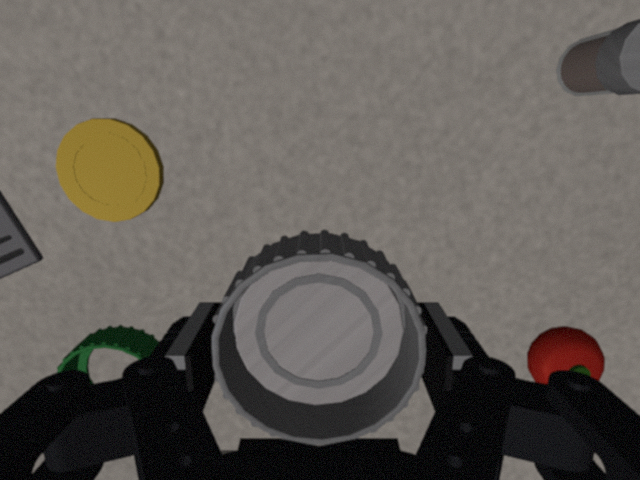

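The tin is held level: rim at about x 213–426 and y 250–441, base groove centre (319,327). The jar is at the top right, partly cut off. I work out the tin's offset and move closer to the jar for a better fix.

>>> arm_command(
  steps=[
    [[0.5,0.5,0.75,0,0,0,0],[0.5,0.5,0.75,0,0,0,0],[0.5,0,0.7,0,0,0,0],[0.5,0,0,0,0,0,0],[0.5,0,0,0,0,0,0]],
  ],
)

```text
time_s: 5.38
eef_pos: [658.6, 35.1, 122.7]
ee_rot: [-0.001, 0.184, 0.983, -0.0]
force: [-0.2, -0.3, -1.6]
grip_width: 0.785
grip_force: 40.1
```

```bash
python3 - <<'E'
from h import *
s,im=snap("wrist","w3.png"); c=cam("wrist",s); p=s["eef_pos"]; print(p,s["ee_rot"],s["time_s"],s["grip_width"],s["force"])
print(proj(c,(626,84,55)))
print("rim off",ray(c,(319,345),p[2]+10.3)-p,"base off",ray(c,(319.5,327),p[2]-4.2)-p)
E
```

```text
[658.61764113  35.11183261 122.74578661] [-6.13819788e-04  1.84392548e-01  9.82852467e-01 -1.98706190e-04] 5.375 0.7847333835131283 [-0.21345178 -0.27548078 -1.58173324]
[393.56893798 168.41666068]
rim off [-3.31559429  1.27719821 10.3       ] base off [-1.82624881  0.88783879 -4.2       ]
```

View pics/w3.png

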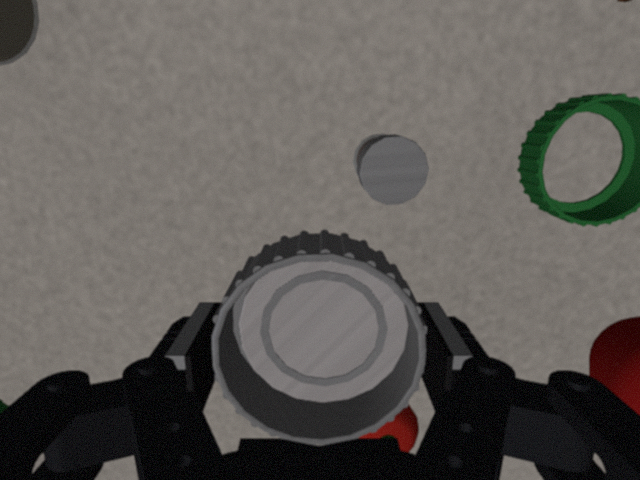

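The jar lid is at (394,170), where (626,84) projects, so that position is confirmed. I move above it and lower.

>>> arm_command(
  steps=[
    [[0.5,0.46,0.34,0,0,0,0],[0.5,0.47,0.33,0,0,0,0],[0.5,0,0,0.3,0,0,0],[0.5,0,0,0.4,0,0,0],[0.5,0,0,0.1,0,0,0],[0.5,0,0,0,0,0,0]],
  ],
)

```text
time_s: 6.18
eef_pos: [627.9, 82.9, 83.3]
ee_rot: [-0.0, 0.185, 0.983, -0.0]
force: [-0.4, 0.8, -1.8]
grip_width: 0.781
grip_force: 40.1
```

>>> arm_command(
  steps=[
    [[0.5,0,0,0.2,0,0,0],[0.5,0,0,0.2,0,0,0],[0.5,0,0,0.2,0,0,0],[0.5,0,0,0.2,0,0,0],[0.5,0,0,0,0,0,0]],
  ],
)

```text
time_s: 6.8
eef_pos: [627.3, 83.7, 42.5]
ee_rot: [-0.001, 0.184, 0.983, -0.0]
force: [-0.4, 0.3, -0.5]
grip_width: 0.784
grip_force: 40.2
```

```bash
python3 - <<'E'
from h import *
s,im=snap("wrist","w4.png"); print(s["eef_pos"],s["ee_rot"],s["time_s"],s["grip_width"],s["force"])
E
```

```text
[627.26599906  83.7328259   42.50481037] [-8.03062565e-04  1.84332886e-01  9.82863535e-01 -1.14560612e-04] 6.8 0.7836109346256818 [-0.43379574  0.27157475 -0.50661054]
```

View pics/w4.png

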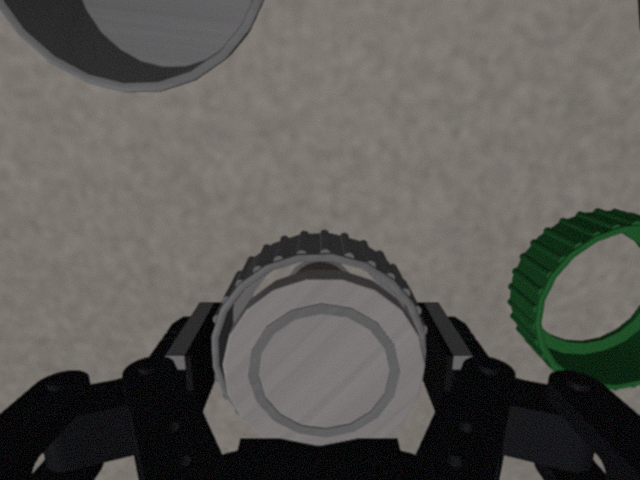

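The base has risen out of the ring, flat on the jar, centred at (323,370). I keep lowering.

>>> arm_command(
  steps=[
    [[0.5,0,0,0.2,0,0,0],[0.5,0,0,0.16,0,0,0],[0.5,0,0,0.1,0,0,0],[0.5,0,0,0.04,0,0,0],[0.5,0,0,0.03,0,0,0],[0.5,0,0,0,0,0,0]],
  ],
)

```text
time_s: 7.6
eef_pos: [627.8, 83.7, 17.1]
ee_rot: [0.0, 0.184, 0.983, 0.0]
force: [-0.0, 0.1, -1.9]
grip_width: 0.784
grip_force: 40.2
```

>>> arm_command(
  steps=[
    [[0.5,0,0,0.02,0,0,0],[0.5,0,0,0.02,0,0,0],[0.5,0,0,0,0,0,0]],
  ],
)

```text
time_s: 7.98
eef_pos: [627.9, 83.8, 15.2]
ee_rot: [0.0, 0.184, 0.983, 0.0]
force: [1.6, 0.7, 1.3]
grip_width: 0.779
grip_force: 40.1
```

>>> arm_command(
  steps=[
    [[0.85,0,0,0,0,0,0],[0.9,0,0,0,0,0,0],[1,0,0,0,0,0,0],[1,0,0,0,0,0,0],[1,0,0,0,0,0,0]],
  ],
)

```text
time_s: 8.6
eef_pos: [627.7, 83.7, 15.0]
ee_rot: [-0.0, 0.184, 0.983, -0.0]
force: [-0.4, -1.0, 0.2]
grip_width: 1.0
grip_force: 0.0
```

```bash
python3 - <<'E'
from h import *
s,im=snap("wrist","w5.png"); c=cam("wrist",s);p=s["eef_pos"]; print(p,s["time_s"],s["grip_width"],s["force"])
snap("side","s5.png")
cv2.imwrite("pics/m5.png",np.hstack([cv2.imread("pics/w5.png")[190:480,130:520],cv2.resize(cv2.imread("pics/s5.png")[230:330,240:360],(348,290))]))
E
```

```text
[627.68441141  83.67616442  14.99694097] 8.6 1.0002816495893025 [-0.41606093 -1.01555305  0.19826651]
```

View pics/m5.png

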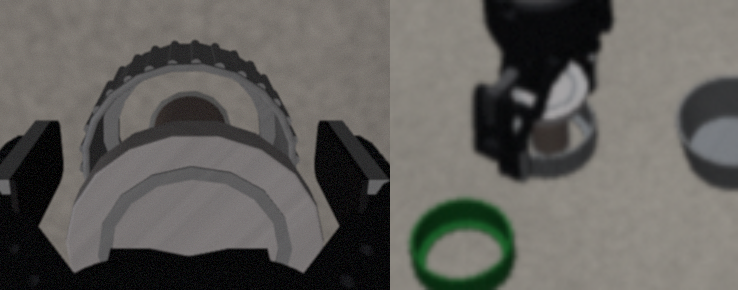

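The ring stands on the counter around the jar and the base lies flat on the lid. I raise to the base's height and grip it with the tips just above its underside.

>>> arm_command(
  steps=[
    [[1,0,0,-0.2,0,0,0],[1,0,0,-0.44,0,0,0],[1,0,0,-0.4,0,0,0],[1,0,0,0,0,0,0],[1,0,0,0,0,0,0]],
  ],
)

```text
time_s: 9.32
eef_pos: [627.4, 83.7, 66.5]
ee_rot: [-0.0, 0.184, 0.983, -0.0]
force: [-0.4, 0.4, 0.3]
grip_width: 1.001
grip_force: 0.0
```

>>> arm_command(
  steps=[
    [[0.8,0,0,0,0,0,0],[0.7,0,0,0,0,0,0],[0.4,0,0,0,0,0,0],[0.4,0,0,0,0,0,0],[0.4,0,0,0,0,0,0],[0.4,0,0,0,0,0,0]],
  ],
  squeeze=25,
)

```text
time_s: 10.07
eef_pos: [627.7, 83.7, 66.9]
ee_rot: [-0.0, 0.184, 0.983, -0.0]
force: [0.3, -0.3, -0.6]
grip_width: 0.672
grip_force: 26.8
```

```bash
python3 - <<'E'
from h import *
s,im=snap("wrist","w6.png"); c=cam("wrist",s);p=s["eef_pos"]; print(p,s["time_s"],s["grip_width"],s["force"],s["grip_force"])
E
```

```text
[627.65166592  83.68482231  66.90053999] 10.075 0.6716133076476246 [ 0.30224188 -0.27938014 -0.57224764] 26.808760464191437
```

View pics/w6.png

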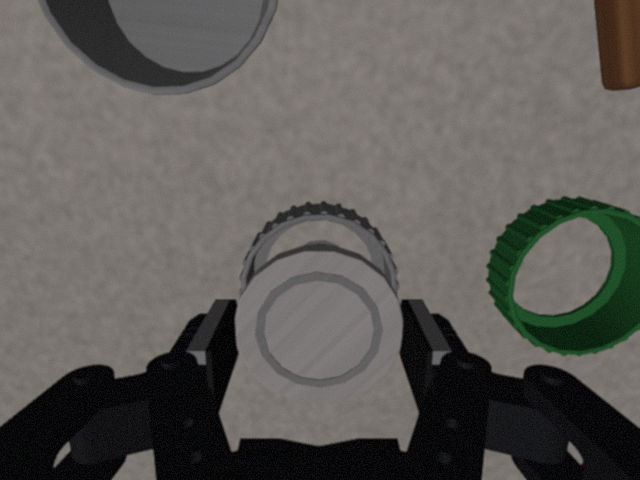

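The base is gripped at its rim: pads at about x 235 and 402, disc centre (319,325). I lift it.

>>> arm_command(
  steps=[
    [[0.4,0,0,-0.1,0,0,0],[0.4,0,0,-0.2,0,0,0],[0.4,0,0,-0.4,0,0,0],[0.4,0,0,-0.4,0,0,0],[0.4,0,0,-0.4,0,0,0],[0.4,0,0,0,0,0,0],[0.4,0,0,0,0,0,0]],
  ],
)

```text
time_s: 11.0
eef_pos: [627.3, 83.7, 141.3]
ee_rot: [-0.001, 0.184, 0.983, -0.0]
force: [-0.4, 0.0, -1.1]
grip_width: 0.67
grip_force: 26.9
```

>>> arm_command(
  steps=[
    [[0.4,0.6,0.35,0,0,0,0],[0.4,0.8,0.47,0,0,0,0],[0.4,0.9,0.52,0,0,0,0],[0.4,0.9,0.52,0,0,0,0],[0.4,0.9,0.52,0,0,0,0],[0.4,0.7,0.41,0,0,0,0],[0.4,0.29,0.17,0,0,0,0],[0.4,0,0,0,0,0,0]],
  ],
)

```text
time_s: 12.0
eef_pos: [443.9, 314.0, 141.6]
ee_rot: [-0.0, 0.184, 0.983, -0.0]
force: [0.2, -0.0, -0.4]
grip_width: 0.674
grip_force: 26.9
```

```bash
python3 - <<'E'
from h import *
s,im=snap("wrist","w7.png"); p=s["eef_pos"]; print(p,s["time_s"],s["grip_width"],s["force"],s["grip_force"])
snap("side","s7.png");cv2.imwrite("pics/m7.png",np.hstack([cv2.resize(cv2.imread("pics/w7.png"),(400,300)),cv2.resize(cv2.imread("pics/s7.png")[230:430,240:480],(360,300))]))
E
```

```text
[443.9208977  313.97641063 141.59794916] 12.0 0.6739569792211925 [ 0.17817465 -0.04623632 -0.42789886] 26.933349072933197
```

View pics/m7.png

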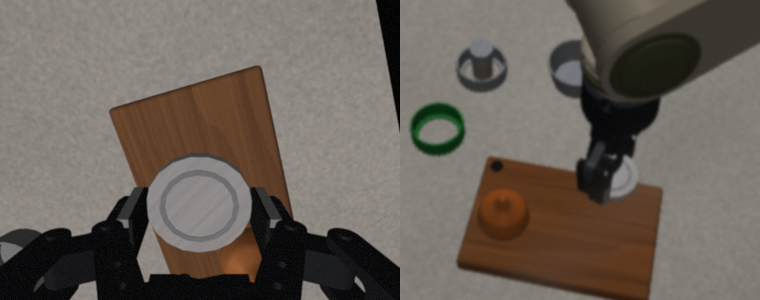

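The base hangs level over the clear half of the board, and the ring and jar stand behind. I lower it.

>>> arm_command(
  steps=[
    [[0.4,0,0,0.4,0,0,0],[0.4,0,0,0.7,0,0,0],[0.4,0,0,0.5,0,0,0],[0.4,0,0,0.3,0,0,0],[0.4,0,0,0.2,0,0,0],[0.4,0,0,0.04,0,0,0],[0.4,0,0,0,0,0,0]],
  ],
)

```text
time_s: 12.98
eef_pos: [444.5, 313.9, 35.5]
ee_rot: [0.0, 0.184, 0.983, 0.0]
force: [-0.7, 0.2, -0.5]
grip_width: 0.673
grip_force: 27.0
```

>>> arm_command(
  steps=[
    [[0.4,0,0,0.03,0,0,0],[0.4,0,0,0.02,0,0,0],[0.4,0,0,0,0,0,0],[0.4,0,0,0,0,0,0]],
  ],
)

```text
time_s: 13.48
eef_pos: [444.2, 313.9, 32.6]
ee_rot: [0.0, 0.184, 0.983, 0.0]
force: [0.2, -0.0, -0.4]
grip_width: 0.672
grip_force: 27.0
```

>>> arm_command(
  steps=[
    [[0.4,0,0,0.02,0,0,0],[0.4,0,0,0.02,0,0,0],[0.4,0,0,0,0,0,0],[0.4,0,0,0,0,0,0]],
  ],
)

```text
time_s: 13.98
eef_pos: [444.1, 313.8, 30.5]
ee_rot: [-0.0, 0.184, 0.983, -0.0]
force: [-0.3, 0.2, -0.1]
grip_width: 0.672
grip_force: 26.9
```

>>> arm_command(
  steps=[
    [[0.4,0,0,0.02,0,0,0],[0.4,0,0,0,0,0,0],[0.4,0,0,0,0,0,0]],
  ],
)

```text
time_s: 14.35
eef_pos: [444.2, 313.9, 29.8]
ee_rot: [0.0, 0.184, 0.983, 0.0]
force: [-1.9, -0.3, 6.1]
grip_width: 0.673
grip_force: 27.4
```

Contact, with 6 N upward. I release slowly and back off.

>>> arm_command(
  steps=[
    [[0.7,0,0,0,0,0,0],[0.8,0,0,0,0,0,0],[1,0,0,0,0,0,0],[1,0,0,0,0,0,0],[1,0,0,-0.2,0,0,0],[1,0,0,-0.6,0,0,0],[1,0,0,-1,0,0,0],[1,0,0,-1,0,0,0]],
  ],
)

```text
time_s: 15.35
eef_pos: [443.9, 313.8, 171.7]
ee_rot: [0.0, 0.184, 0.983, 0.0]
force: [0.7, -0.4, 0.7]
grip_width: 1.0
grip_force: 0.0
```

>>> arm_command(
  steps=[
    [[1,0.6,0,-0.6,0,0,0],[1,0.8,0,-0.4,0,0,0],[1,0,0,0,0,0,0],[1,0,0,0,0,0,0]],
  ],
)

```text
time_s: 15.85
eef_pos: [379.1, 339.1, 219.6]
ee_rot: [0.0, 0.184, 0.983, 0.0]
force: [-0.1, -0.4, -0.0]
grip_width: 1.001
grip_force: 0.0
```

```bash
python3 - <<'E'
from h import *
s,im=snap("wrist","w8.png"); p=s["eef_pos"]; print(p,s["time_s"],s["grip_width"],s["force"])
snap("side","s8.png");cv2.imwrite("pics/m8.png",np.hstack([cv2.resize(cv2.imread("pics/w8.png"),(400,300)),cv2.resize(cv2.imread("pics/s8.png")[230:430,240:480],(360,300))]))
E
```

```text
[379.08387193 339.0640275  219.64274475] 15.85 1.001105685245886 [-0.1411942  -0.37324258 -0.04428049]
```

View pics/m8.png

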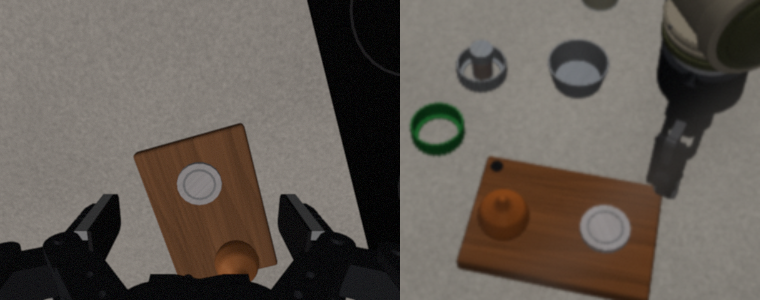

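The base lies flat on the board, at (605,228) in the right half. The ring stands flat around the upright jar at (481,65), and the arm is clear.

```bash
python3 -c "
from rig import *
print(finish_job())"
```

```text
the job is handed in; nothing more can be done
None
```

I handed the job in at about 16 s: in the last pictures the ring stands flat around the upright jar and the base lies flat on the clear half of the board; the hand-in returned no verdict.

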